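Seat the bearing block in its holding fixture

TASK

Put the green bearing block with the oblong base into the pocket of the aluminium holding fixture, so that its base lies flat on the pocket floor and it stands upright, released. The pocket has no room for fingers beside the base. Set the block down, do not drop it. Leave the grey round-based block where it is.

Things in the scene. Friction and masses are not known exactly. Their poses are not given: they have to be found in the camera images.
- oblong_block: Green bearing block, 0.25 to 0.5 kg, to be seated. Oblong base 56 (x) x 84 (y) x 12 mm thick; on its middle the upright housing, 34 mm thick along x between flat end faces with a steel bearing in each, 44 mm wide along y, round at the top, 60 mm high in all. The base juts 11 mm beyond each end face. Origin: centre of the underside; z up, standing upright. Alike when turned half round.
- round_block: Bystander, to be left where it is: a grey bearing block with the same housing (34 x 44 mm, 60 mm high in all) on a round base 84 mm in diameter, 12 mm thick, too wide for the pocket. Origin: centre of the underside; z up.
- nest: Holding fixture, fixed to the bench: aluminium frame on a dark plate, outside 116 (x) x 144 (y) mm, 20 mm high. In its middle an open pocket 76 (x) x 104 (y) mm, 12 mm deep, walls upright, floor 8 mm above the bench: 10 mm of play round the oblong base, long side along long side, either way round. Origin: centre of the underside; z up.

How it is judged:
By the outcome, as a careful person would: the job done as asked, in the order asked, and still so for the second after the job is handed in, with the robot touching nothing.
It also fails if it takes over 35 s, if anything falls off the work surface, if the arm or the gripper's body presses on something with over 40 N, if the wrist force passes 120 N, or if a joint passes its speed limit or range.

ROBOT

A 6-joint arm with a two-finger parallel gripper is mounted at the origin on a cart in front of the work surface, level with it; the furniture and walls round the work are solid. World frame = base frame: x ahead of the robot, y to its left, z up, the work surface at z = 0. Lengths are in m, angles in rad, forces in N, time in s.
With the tool pointing down it reaches from about 0.275 to 0.85 m from the base axis. Payload 19 kg.
Tool frame: the origin (TCP) lies at the very end of the fingers, on their centre line; the grasp point (between the pads) lies 19 mm behind it; z points along the fingers, y is the line along which they close (so a half turn about z gives the same grasp; the last joint's range is limited). The gripper opens to 85 mm and grips with 20 to 120 N. Pads are 22 mm wide; open, the fingers measure 114 mm over their backs; the gripper's body (76 mm by 85 mm) begins 54 mm behind the grasp point. The pads swing forward as they close: fully open they stand 13 mm farther back than shut.
Start: joints at [-1.451, 0.15, 1.437, -0, 1.554, -0.134], TCP at [0.144, -0.557, 0.231] pointing down, gripper open.
Joint ranges: [-2.8, 2.8], [-0.68, 2.1], [0.12, 2.68], [-1.39, 4.53], [0.16, 2.79], [-2.81, 2.81]. Speed limits (rad/s): [1.89, 1.89, 2.22, 3.01, 3.01, 3.01].

INTERFACE

Orientations are given as a unit quaternion [w, x, y, z].
In Python, from plant import telemetry, vision, ticket gives the robot as it stands.
- The arm moves only by the shell command python3 -m creep 'ROWS' [FORCE]. ROWS is JSON, a list of rows, each an object with "delta_rot": the turn, a rotation vector about the tool's x, y, z in rad, a list of three; "travel": the shift along the tool's x, y, z in cm, a list of three; "fingers": the gripper's target within -1 to 1 (fully open at 1, half-way at 0, shut at -1). In form: [{"delta_rot": [wx, wy, wz], "travel": [dx, dy, dz], "fingers": fingers}, ...]. A call has 1 to 12 rows; each row shifts and turns the commanded pose from where the row before left it, along the tool's axes as they then stand; what a row does not reach is not made up. A row lasts 1/10 s, in which the tool goes at most 50 mm and 8.59 degrees, less where a joint would pass 70% of its speed; a pose out of reach is approached as far as the arm can. A call is refused whole if a number of a shift passes 5 or a number of a turn 0.15, either way. A call with a gripper value outside its range is refused whole. The fingers move at their own pace and stop on an object; FORCE is the grip in N (left out, the last holds). Time passes only in rows, so rows that do not move let the fingers close. It gives the time, the measured TCP pose, the force, the opening and the grip force at its end, in the units of the state.
- telemetry.observe(): the state, without advancing time (a new reading comes with each control period).
- vision.capture(name): name is "side" or "top" or "wrist"; returns a dict with "pixels" (420x560x3 uint8, red, green, blue), "depth" (420x560 float32, m along the optical axis (not along the pixel's ray), 0 where there is no reading), "fov_y" (degrees; the focal length in pixels is half the picture's height over the tangent of half this angle, whatever the lens; pixels are square), "cx", "cy" (the principal point, pixels), "distortion" ([k1, k2, p1, p2, k3] as OpenCV has them; the pictures are not rectified), "R" (3x3) and "t" (3): a world point X has camera coordinates R X + t. Camera axes: x right, y down, z forward; pixel columns grow to the right and rows downward; lengths in m; the calibration is good to about 2 mm. A picture is of the moment at which its call begins.
- ticket.close_job(): hands the job in; it is judged then, once.
The state is a dict: "t": time; "joint_positions": joint angles; "joint_velocities": joint speeds; "joint_efforts": joint torques, N m; "tcp_pos": TCP position; "orientation": TCP orientation; "contact_force": force on the tool from outside, world axes, zero at the start; "ft_torque": the same for the moment, N m; "finger_gap": finger opening in m; "finger_force": force on a finger pad.
Only numpy, scipy, OpenCV 4.12 (cv2) and the standard library are available. Lean on these libraries where they do the work, as an engineer would, in place of code of your own. Each camera call takes 0.05 s, during which the arm holds its last target. There are 200 camera calls.

## Working session

There is one attempt and no reset: what is moved stays moved. The work goes in short steps, Python scripts to look and compute and a shell command to move; the robot and the scene stay as the last step left them, time stands still between calls to the robot, and variables do not carry over. Pictures are saved under pics/ and viewed, at most 10 in all, crops included, and the job is handed in when it is done.

```bash
mkdir -p pics; ls
python3 - <<'E'
from plant import telemetry, vision
import cv2,numpy as np
print(telemetry.observe())
for n in("top","side"):
    c=vision.capture(n); np.savez(f"{n}0.npz",**c); cv2.imwrite(f"pics/{n}0.png",c["pixels"][:,:,::-1])
    print(n,c["R"],c["t"],c["fov_y"],c["cx"],c["cy"],c["distortion"])
E
```

```text
pics
{'t': 0.0, 'joint_positions': array([-1.45102241e+00,  1.50979624e-01,  1.43799960e+00, -6.79671449e-06,
        1.55379447e+00, -1.33982488e-01]), 'joint_velocities': array([-0.00124654,  0.00050013,  0.00218706, -0.00012111,  0.00096122,
       -0.00014987]), 'joint_efforts': array([ 2.02419076e-03, -7.13052106e+01, -5.70872641e+01, -1.65396750e-04,
        9.09859955e-03, -1.23272801e-05]), 'tcp_pos': array([ 0.14430923, -0.55635448,  0.23069474]), 'orientation': array([-5.90528463e-04,  9.91961572e-01,  1.26538099e-01,  7.97435895e-07]), 'contact_force': array([ 0.58569243, -0.29827576, -0.082533  ]), 'ft_torque': array([-0.03525934, -0.01444683,  0.00443886]), 'finger_force': 0.0, 'finger_gap': 0.08572045457723154}
top [[ 0.01098703 -0.99991168 -0.0074774 ]
 [-0.98518446 -0.00954472 -0.17123223]
 [ 0.17114574  0.00924795 -0.98520232]] [-0.2902192   0.51370382  0.8039678 ] 53.289571186178065 279.1997160503289 212.18076166215238 [0.00084385 0.         0.         0.         0.        ]
side [[ 0.93665278 -0.34997658  0.01406996]
 [-0.19825427 -0.56285351 -0.8024283 ]
 [ 0.28875043  0.74880727 -0.59658265]] [-0.5862662  -0.00765602  0.92716118] 45.99837862027052 279.2440072824831 207.97262622676894 [-0.13937723  0.          0.          0.          0.        ]
```

View pics/top0.png

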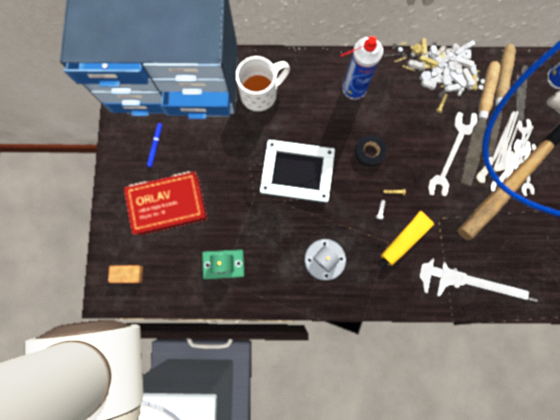

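View pics/side0.png

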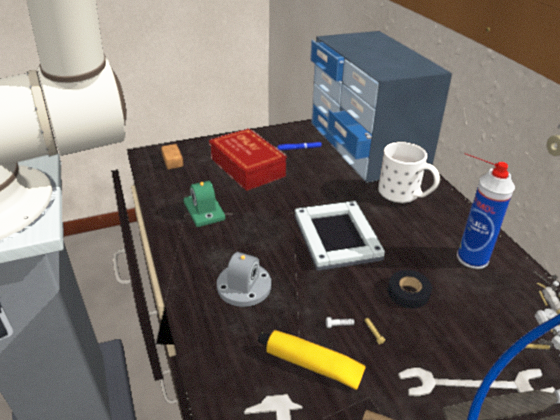

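The top view shows the green block upright at about (223,264), the grey one at (326,259) and the nest at (298,170), with its pocket empty. The side view agrees: the green block is at (204,205) and the nest at (338,235).

```bash
cat > h.py <<'E'
import numpy as np, cv2
def K(c):
    f=c["pixels"].shape[0]/2/np.tan(np.radians(float(c["fov_y"]))/2)
    return np.array([[f,0,float(c["cx"])],[0,f,float(c["cy"])],[0,0,1]])
def rays(c,uv):
    n=cv2.undistortPoints(np.float64(uv).reshape(-1,1,2),K(c),np.float64(c["distortion"])).reshape(-1,2)
    return np.c_[n,np.ones(len(n))]
def onplane(c,uv,z):
    R,t=np.array(c["R"]),np.array(c["t"]); o=-R.T@t; d=rays(c,uv)@R
    return o+d*((z-o[2])/d[:,2])[:,None]
def cloud(c,mask):
    v,u=np.nonzero(mask&(c["depth"]>0)); p=rays(c,np.c_[u,v])*c["depth"][v,u][:,None]
    return (p-np.array(c["t"]))@np.array(c["R"])
def biggest(m):
    n,l,s,_=cv2.connectedComponentsWithStats(m.astype(np.uint8)); return l==1+np.argmax(s[1:,4])
def masks(c):
    h=cv2.cvtColor(c["pixels"],cv2.COLOR_RGB2HSV); H,S,V=[h[...,i] for i in range(3)]
    return (H>60)&(H<90)&(S>90)&(V>40), (S<50)&(V>170)
def rect(p):
    r=cv2.minAreaRect(np.float32(p[:,:2]*1000)); b=cv2.boxPoints(r); e=[b[1]-b[0],b[2]-b[1]]
    L=max(e,key=np.linalg.norm); a=np.degrees(np.arctan2(L[1],L[0]))%180
    return np.round(r[0],1),np.round(sorted(r[1]),1),"long axis deg",round(float(a),1)
E
python3 - <<'E'
import numpy as np
from h import *
for n in("top","side"):
    c=dict(np.load(n+"0.npz")); g,w=masks(c)
    box=np.zeros_like(w)
    if n=="top": box[130:210,250:345]=1
    else: box[195:275,285:392]=1
    g=biggest(g); w=biggest(w&box)
    P=cloud(c,g); print(n,"green n",len(P),"z",np.percentile(P[:,2],[1,25,50,75,99]).round(4))
    b=P[(P[:,2]<.018)&(P[:,2]>.007)]; print(" base depth",rect(b))
    t=P[P[:,2]>.045]; print(" top mean",t.mean(0).round(4), "rect", rect(t))
    v,u=np.nonzero(g)
    if n=="top": print(" base ray",rect(onplane(c,np.c_[u,v],.012)))
    v,u=np.nonzero(w); print(" nest ray",rect(onplane(c,np.c_[u,v],.02)),"z",np.median(cloud(c,w)[:,2]))
    P=cloud(c,w);print(" nest depth",rect(P[abs(P[:,2]-.02)<.004]))
E
```

```text
top green n 1018 z [-0.0032  0.0095  0.0114  0.0512  0.0593]
 base depth (array([ 412.6, -169.8]), array([55.8, 84.2]), 'long axis deg', 93.6)
 top mean [ 0.4125 -0.1711  0.0541] rect (array([ 412.4, -170.2]), array([35.2, 40.6]), 'long axis deg', 95.8)
 base ray (array([ 413.2, -169.6]), array([57.4, 85.7]), 'long axis deg', 93.8)
 nest ray (array([ 612.1, -322.1]), array([118.9, 146.3]), 'long axis deg', 82.5) z 0.018249103434382977
 nest depth (array([ 611.8, -322.6]), array([116.4, 143.9]), 'long axis deg', 82.3)
side green n 1061 z [0.0001 0.0121 0.016  0.0454 0.0603]
 base depth (array([ 412.1, -171.3]), array([56.2, 84.9]), 'long axis deg', 94.1)
 top mean [ 0.4129 -0.1804  0.0543] rect (array([ 412.4, -174.4]), array([34.6, 35.4]), 'long axis deg', 94.7)
 nest ray (array([ 611.7, -326.1]), array([117.2, 153.7]), 'long axis deg', 82.6) z 0.020633298674288737
 nest depth (array([ 612. , -323.1]), array([115.6, 145.9]), 'long axis deg', 82.3)
```

```bash
cat >> h.py <<'E'
from scipy.spatial.transform import Rotation as Ro
def plan(xyz,yaw,n):
    """per-row tool-frame shift (cm) and turn to reach xyz with tool z down, tool y at world angle yaw (deg)"""
    from plant import telemetry
    s=telemetry.observe(); R=Ro.from_quat(s["orientation"],scalar_first=True); p=s["tcp_pos"]
    y=np.radians(yaw); T=np.c_[[-np.sin(-y)*-1*-1*-1 if 0 else -np.sin(y),np.cos(y),0],[np.cos(y),np.sin(y),0],[0,0,-1]]
    rv=(R.inv()*Ro.from_matrix(T)).as_rotvec()
    print("at",p.round(4),"turn/row",(rv/n).round(4),"err",((np.array(xyz)-p)*1000).round(1))
    d=(np.array(xyz)-p)*100/n
    for i in range(n): print(i,(R*Ro.from_rotvec(rv*i/n)).inv().apply(d).round(2))
E
sed -i 's/-np.sin(-y)\*-1\*-1\*-1 if 0 else -np.sin(y)/-np.sin(y)/' h.py
python3 -c "
from h import *
plan([.4125,-.170,.20],4,12)"
```

```text
at [ 0.1443 -0.5564  0.2308] turn/row [-1.000e-04 -1.000e-04 -1.156e-01] err [268.2 386.4 -30.8]
0 [ 2.97 -2.56  0.26]
1 [ 3.25 -2.2   0.26]
2 [ 3.48 -1.81  0.26]
3 [ 3.66 -1.39  0.26]
4 [ 3.8  -0.96  0.26]
5 [ 3.89 -0.52  0.26]
6 [ 3.92 -0.07  0.26]
7 [3.9  0.39 0.26]
8 [3.83 0.83 0.26]
9 [3.71 1.27 0.26]
10 [3.54 1.69 0.26]
11 [3.32 2.09 0.26]
```

```bash
python3 -m creep '[{"delta_rot":[0,0,-0.116],"travel":[2.97,-2.56,0.26],"fingers":1},{"delta_rot":[0,0,-0.116],"travel":[3.25,-2.2,0.26],"fingers":1},{"delta_rot":[0,0,-0.116],"travel":[3.48,-1.81,0.26],"fingers":1},{"delta_rot":[0,0,-0.116],"travel":[3.66,-1.39,0.26],"fingers":1},{"delta_rot":[0,0,-0.116],"travel":[3.8,-0.96,0.26],"fingers":1},{"delta_rot":[0,0,-0.116],"travel":[3.89,-0.52,0.26],"fingers":1},{"delta_rot":[0,0,-0.116],"travel":[3.92,-0.07,0.26],"fingers":1},{"delta_rot":[0,0,-0.116],"travel":[3.9,0.39,0.26],"fingers":1},{"delta_rot":[0,0,-0.116],"travel":[3.83,0.83,0.26],"fingers":1},{"delta_rot":[0,0,-0.116],"travel":[3.71,1.27,0.26],"fingers":1},{"delta_rot":[0,0,-0.116],"travel":[3.54,1.69,0.26],"fingers":1},{"delta_rot":[0,0,-0.116],"travel":[3.32,2.09,0.26],"fingers":1}]'
python3 - <<'E'
from h import *
from plant import vision
import time
c=vision.capture("wrist"); c=vision.capture("wrist"); np.savez("w0.npz",**c); cv2.imwrite("pics/w0.png",c["pixels"][:,:,::-1])
g=biggest(masks(c)[0]); P=cloud(c,g); b=P[(P[:,2]<.018)&(P[:,2]>.007)]
print(len(P),"base",rect(b)); t=P[P[:,2]>.04]; print("top",rect(t),t[:,2].max())
plan([.4125,-.170,.018],4,4)
E
```

```text
t: 1.3
tcp_pos: [0.4122, -0.1678, 0.1999]
orientation: [-0.0, 0.678, 0.735, 0.0]
contact_force: [0.2, -0.4, 0.5]
finger_gap: 0.0852
finger_force: 0.0
3559 base (array([ 412.8, -169.8]), array([55.7, 84.1]), 'long axis deg', 93.9)
top (array([ 412.5, -169. ]), array([35. , 42.5]), 'long axis deg', 93.7) 0.06163973612257302
at [ 0.4132 -0.166   0.1996] turn/row [-0.     -0.0003  0.0034] err [  -0.7   -4.  -181.6]
0 [-0.1  -0.02  4.54]
1 [-0.1  -0.02  4.54]
2 [-0.1  -0.02  4.54]
3 [-0.1  -0.02  4.54]
```

View pics/w0.png

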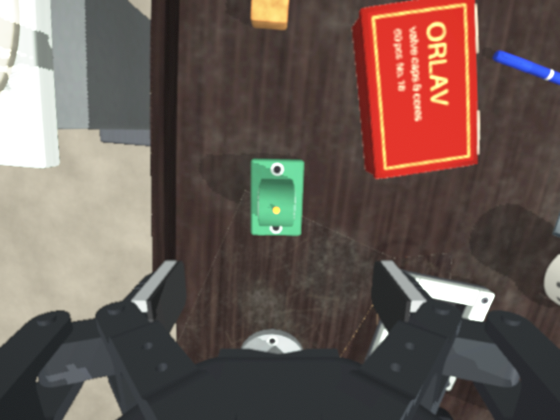

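The wrist view shows the green block upright at (277,197). Its long side is square to the finger-closing line, and it sits where the top view placed it.

```bash
python3 -m creep '[{"delta_rot":[0,0,0.007],"travel":[-0.2,-0.04,3.5],"fingers":1},{"delta_rot":[0,0,0.007],"travel":[-0.2,-0.04,3.5],"fingers":1},{"delta_rot":[0,0,0],"travel":[0,0,3],"fingers":1},{"delta_rot":[0,0,0],"travel":[0,0,3],"fingers":1},{"delta_rot":[0,0,0],"travel":[0,0,2],"fingers":1},{"delta_rot":[0,0,0],"travel":[0,0,1],"fingers":1},{"delta_rot":[0,0,0],"travel":[0,0,0],"fingers":1},{"delta_rot":[0,0,0],"travel":[0,0,0],"fingers":1}]' 60
python3 -c "
from h import *
plan([.4126,-.1698,.018],4,1)"
```

```text
t: 2.2
tcp_pos: [0.4114, -0.1738, 0.0409]
orientation: [0.0, 0.685, 0.728, 0.0]
contact_force: [0.5, -0.8, 1.2]
finger_gap: 0.0853
finger_force: 0.0
at [ 0.4114 -0.1738  0.0409] turn/row [ 0.0006  0.0004 -0.0092] err [  1.2   4.  -22.9]
0 [0.39 0.14 2.29]
```

```bash
python3 -m creep '[{"delta_rot":[0,0,-0.009],"travel":[0.39,0.14,1.2],"fingers":1},{"delta_rot":[0,0,0],"travel":[0,0,1.1],"fingers":1},{"delta_rot":[0,0,0],"travel":[0,0,0],"fingers":1},{"delta_rot":[0,0,0],"travel":[0,0,0],"fingers":1}]' 60
python3 - <<'E'
from h import *
from plant import vision
plan([.4126,-.1698,.018],4,1)
c=vision.capture("side"); cv2.imwrite("pics/s1.png",cv2.resize(c["pixels"][120:270,100:300,::-1],None,fx=3,fy=3))
E
```

```text
t: 2.6
tcp_pos: [0.4122, -0.1692, 0.0169]
orientation: [-0.0, 0.682, 0.731, -0.0]
contact_force: [0.3, -1.0, 1.0]
finger_gap: 0.0853
finger_force: 0.0
at [ 0.4122 -0.1692  0.0169] turn/row [-0.0006 -0.0005  0.0003] err [ 0.4 -0.6  1.1]
0 [-0.06  0.04 -0.11]
```

View pics/s1.png

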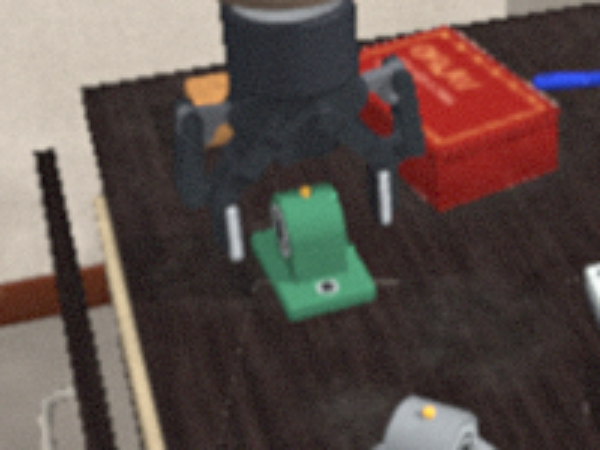

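The fingers stand either side of the housing's end faces, at about (235,235) and (385,195) in the crop, clear of the base and the red box. Next I close the gripper.

```bash
python3 -m creep '[{"delta_rot":[0,0,0],"travel":[0,0,-0.1],"fingers":-1},{"delta_rot":[0,0,0],"travel":[0,0,0],"fingers":-1},{"delta_rot":[0,0,0],"travel":[0,0,0],"fingers":-1},{"delta_rot":[0,0,0],"travel":[0,0,0],"fingers":-1},{"delta_rot":[0,0,0],"travel":[0,0,0],"fingers":-1},{"delta_rot":[0,0,0],"travel":[0,0,0],"fingers":-1},{"delta_rot":[0,0,0],"travel":[0,0,0],"fingers":-1},{"delta_rot":[0,0,0],"travel":[0,0,0],"fingers":-1}]' 60
```

```text
t: 3.45
tcp_pos: [0.4125, -0.1695, 0.0184]
orientation: [0.0, 0.682, 0.731, 0.0]
contact_force: [-1.2, 0.8, 6.1]
finger_gap: 0.0335
finger_force: 60.5
```

```bash
python3 -m creep '[{"delta_rot":[0,0,0],"travel":[0,0,-0.4],"fingers":-1},{"delta_rot":[0,0,0],"travel":[0,0,-1],"fingers":-1},{"delta_rot":[0,0,0],"travel":[0,0,-2],"fingers":-1},{"delta_rot":[0,0,0],"travel":[0,0,-2.5],"fingers":-1},{"delta_rot":[0,0,0],"travel":[0,0,-1.5],"fingers":-1},{"delta_rot":[0,0,0],"travel":[0,0,-0.8],"fingers":-1},{"delta_rot":[0,0,0],"travel":[0,0,0],"fingers":-1},{"delta_rot":[0,0,0],"travel":[0,0,0],"fingers":-1}]' 60
python3 - <<'E'
from h import *
from plant import vision
c=vision.capture("side"); cv2.imwrite("pics/s2.png",cv2.resize(c["pixels"][80:270,100:320,::-1],None,fx=3,fy=3))
plan([.612,-.3228,.10],-7.65,8)
E
```

```text
t: 4.25
tcp_pos: [0.412, -0.1692, 0.0996]
orientation: [-0.0, 0.682, 0.731, -0.0]
contact_force: [-0.1, -1.4, -2.7]
finger_gap: 0.0334
finger_force: 60.2
at [ 0.412  -0.1692  0.0993] turn/row [-0.0001 -0.0001  0.0254] err [ 200.  -153.6    0.7]
0 [-2.09  2.36 -0.01]
1 [-2.03  2.41 -0.01]
2 [-1.97  2.46 -0.01]
3 [-1.9   2.51 -0.01]
4 [-1.84  2.56 -0.01]
5 [-1.77  2.61 -0.01]
6 [-1.71  2.65 -0.01]
7 [-1.64  2.69 -0.01]
```

View pics/s2.png

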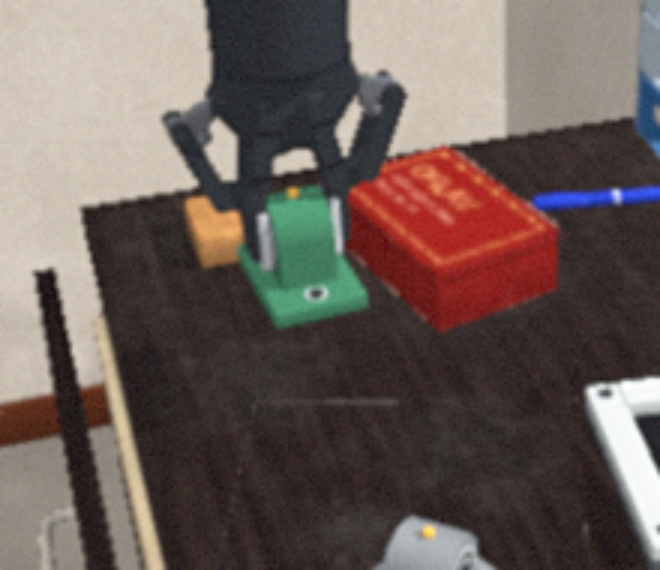

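The block is held upright and level between the pads, at about (305,255) in the crop. The way to the nest is clear.

```bash
python3 -m creep '[{"delta_rot":[0,0,0.02],"travel":[-1.25,1.42,0],"fingers":-1},{"delta_rot":[0,0,0.02],"travel":[-1.65,1.9,0],"fingers":-1},{"delta_rot":[0,0,0.02],"travel":[-1.6,1.95,0],"fingers":-1},{"delta_rot":[0,0,0.02],"travel":[-1.9,2.4,0],"fingers":-1},{"delta_rot":[0,0,0.02],"travel":[-1.9,2.5,0],"fingers":-1},{"delta_rot":[0,0,0.02],"travel":[-1.9,2.5,0],"fingers":-1},{"delta_rot":[0,0,0.02],"travel":[-1.6,2.4,0],"fingers":-1},{"delta_rot":[0,0,0.02],"travel":[-1.5,2.2,0],"fingers":-1},{"delta_rot":[0,0,0.02],"travel":[-1.1,1.7,0],"fingers":-1},{"delta_rot":[0,0,0.02],"travel":[-0.6,1.0,0],"fingers":-1},{"delta_rot":[0,0,0],"travel":[0,0,0],"fingers":-1},{"delta_rot":[0,0,0],"travel":[0,0,0],"fingers":-1}]' 60
python3 - <<'E'
from h import *
from plant import vision
plan([.612,-.3228,.10],-7.65,1)
for n in("side","wrist"):
    c=vision.capture(n); np.savez(n+"3.npz",**c); cv2.imwrite(f"pics/{n}3.png",c["pixels"][:,:,::-1])
    g=biggest(masks(c)[0]); P=cloud(c,g); print(n,len(P),np.percentile(P[:,2],[2,50,98]).round(4))
    b=P[(P[:,2]>.086)&(P[:,2]<.099)]; print(rect(b))
E
```

```text
t: 5.5
tcp_pos: [0.6093, -0.3224, 0.0988]
orientation: [-0.001, 0.751, 0.66, -0.0]
contact_force: [-0.5, 0.8, -2.9]
finger_gap: 0.0333
finger_force: 60.4
at [ 0.6093 -0.3224  0.0988] turn/row [-0.0018 -0.001   0.0041] err [ 2.7 -0.4  1.2]
0 [-0.01  0.27 -0.12]
side 1220 [0.0031 0.0979 0.14  ]
(array([ 608.1, -323.6]), array([54.9, 82.9]), 'long axis deg', 83.9)
wrist 14764 [0.0909 0.1288 0.1413]
(array([ 612.1, -300.2]), array([38.8, 54.4]), 'long axis deg', 172.5)
```

View pics/side3.png

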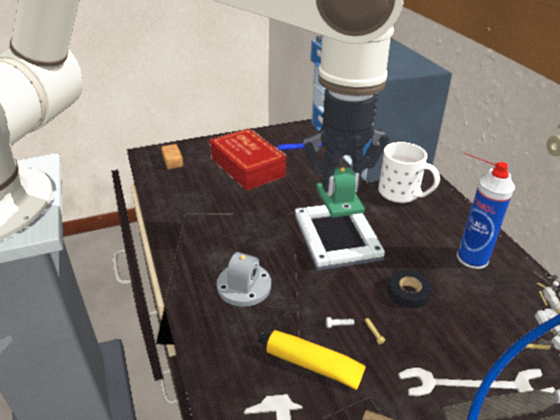

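View pics/wrist3.png

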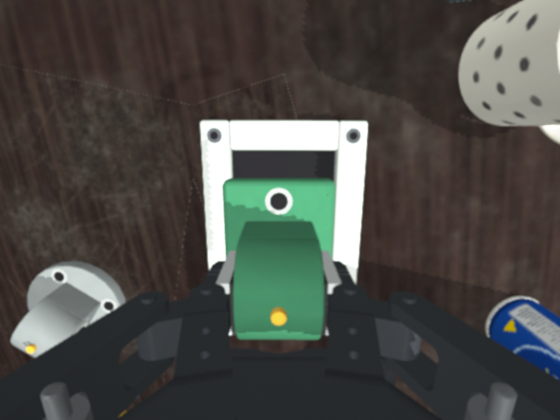

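The side view shows the block level over the nest, at about (343,190). In the wrist view its base at (279,230) is parallel to the frame and about 3 mm left of centre. I'll correct that and lower it to just above the frame.

```bash
python3 -m creep '[{"delta_rot":[0,0,0.004],"travel":[0,0.27,1],"fingers":-1},{"delta_rot":[0,0,0],"travel":[0,0,1.5],"fingers":-1},{"delta_rot":[0,0,0],"travel":[0,0,1.5],"fingers":-1},{"delta_rot":[0,0,0],"travel":[0,0,0.9],"fingers":-1},{"delta_rot":[0,0,0],"travel":[0,0,0.5],"fingers":-1},{"delta_rot":[0,0,0],"travel":[0,0,0],"fingers":-1},{"delta_rot":[0,0,0],"travel":[0,0,0],"fingers":-1}]' 60
python3 - <<'E'
from h import *
from plant import vision
plan([.612,-.3228,.0264],-7.65,1)
c=vision.capture("side"); g,w=masks(c); g=biggest(g)
P=cloud(c,g); z=.0448-.0184
b=P[(P[:,2]>z+.006)&(P[:,2]<z+.016)]; print("base",rect(b),np.percentile(P[:,2],98))
c=vision.capture("wrist"); cv2.imwrite("pics/w4.png",c["pixels"][:,:,::-1])
E
```

```text
t: 6.3
tcp_pos: [0.6127, -0.3233, 0.0464]
orientation: [0.0, 0.753, 0.658, 0.0]
contact_force: [0.6, -0.5, -2.5]
finger_gap: 0.0333
finger_force: 60.4
at [ 0.6127 -0.3233  0.0464] turn/row [ 0.0004  0.0001 -0.0005] err [ -0.7   0.5 -20. ]
0 [ 0.04 -0.08  2.  ]
base (array([ 611., -327.]), array([53.5, 82.9]), 'long axis deg', 82.7) 0.08829288907007893
```

View pics/w4.png

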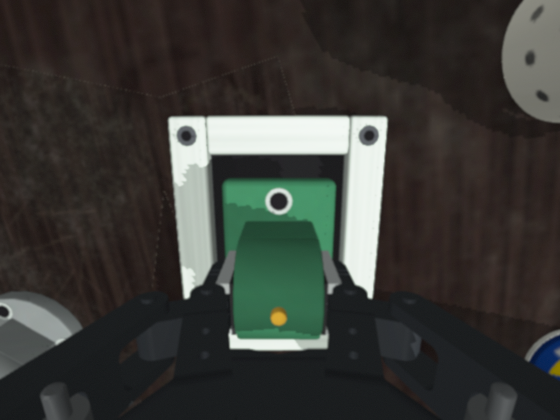

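The base lies centred over the pocket, with equal dark gaps left (214–224) and right (336–345) and a gap ahead (155–180). I lower gently.

```bash
python3 -m creep '[{"delta_rot":[0,0,0],"travel":[0,-0.05,0.7],"fingers":-1},{"delta_rot":[0,0,0],"travel":[0,0,0.6],"fingers":-1},{"delta_rot":[0,0,0],"travel":[0,0,0.3],"fingers":-1},{"delta_rot":[0,0,0],"travel":[0,0,0.15],"fingers":-1},{"delta_rot":[0,0,0],"travel":[0,0,0.1],"fingers":-1},{"delta_rot":[0,0,0],"travel":[0,0,0],"fingers":-1},{"delta_rot":[0,0,0],"travel":[0,0,0],"fingers":-1}]' 60
```

```text
t: 7.1
tcp_pos: [0.6121, -0.3231, 0.0278]
orientation: [0.0, 0.753, 0.658, 0.0]
contact_force: [0.1, 1.6, -2.7]
finger_gap: 0.0333
finger_force: 60.4
```

```bash
python3 -m creep '[{"delta_rot":[0,0,0],"travel":[0,0,0.05],"fingers":-1},{"delta_rot":[0,0,0],"travel":[0,0,0.05],"fingers":-1},{"delta_rot":[0,0,0],"travel":[0,0,0],"fingers":-1},{"delta_rot":[0,0,0],"travel":[0,0,0],"fingers":-1}]' 60
```

```text
t: 7.5
tcp_pos: [0.612, -0.323, 0.0266]
orientation: [-0.0, 0.753, 0.658, 0.0]
contact_force: [0.6, -0.9, -2.2]
finger_gap: 0.0334
finger_force: 60.4
```

```bash
python3 -m creep '[{"delta_rot":[0,0,0],"travel":[0,0,0.05],"fingers":-1},{"delta_rot":[0,0,0],"travel":[0,0,0],"fingers":-1},{"delta_rot":[0,0,0],"travel":[0,0,0],"fingers":-1}]' 60;python3 -m creep '[{"delta_rot":[0,0,0],"travel":[0,0,0.04],"fingers":-1},{"delta_rot":[0,0,0],"travel":[0,0,0],"fingers":-1},{"delta_rot":[0,0,0],"travel":[0,0,0],"fingers":-1}]' 60
```

```text
t: 7.8
tcp_pos: [0.6121, -0.3231, 0.0264]
orientation: [0.0, 0.753, 0.658, 0.0]
contact_force: [-1.3, 2.8, 4.9]
finger_gap: 0.0332
finger_force: 61.2
t: 8.1
tcp_pos: [0.6121, -0.3231, 0.0264]
orientation: [0.0, 0.753, 0.658, 0.0]
contact_force: [-3.7, 2.5, 10.5]
finger_gap: 0.0336
finger_force: 62.0
```

The force turned from −2.5 N to +10 N at the expected height, so the base is on the floor. Next I open, then retreat.

```bash
python3 -m creep '[{"delta_rot":[0,0,0],"travel":[0,0,-0.03],"fingers":-0.1},{"delta_rot":[0,0,0],"travel":[0,0,0],"fingers":0.2},{"delta_rot":[0,0,0],"travel":[0,0,0],"fingers":0.6},{"delta_rot":[0,0,0],"travel":[0,0,0],"fingers":1},{"delta_rot":[0,0,0],"travel":[0,0,0],"fingers":1},{"delta_rot":[0,0,0],"travel":[0,0,0],"fingers":1},{"delta_rot":[0,0,0],"travel":[0,0,0],"fingers":1},{"delta_rot":[0,0,0],"travel":[0,0,0],"fingers":1}]' 60
```

```text
t: 8.9
tcp_pos: [0.612, -0.3231, 0.026]
orientation: [-0.0, 0.753, 0.658, 0.0]
contact_force: [0.2, 0.1, -0.4]
finger_gap: 0.0854
finger_force: 0.0
```

```bash
python3 -m creep '[{"delta_rot":[0,0,0],"travel":[0,0,-1],"fingers":1},{"delta_rot":[0,0,0],"travel":[0,0,-2],"fingers":1},{"delta_rot":[0,0,0],"travel":[0,0,-3],"fingers":1},{"delta_rot":[0,0,0],"travel":[0,0,-3],"fingers":1},{"delta_rot":[0,0,0],"travel":[0,0,-3],"fingers":1},{"delta_rot":[0,0,0],"travel":[0,0,-3],"fingers":1},{"delta_rot":[0,0,0],"travel":[0,0,-2],"fingers":1},{"delta_rot":[0,0,0],"travel":[0,0,0],"fingers":1},{"delta_rot":[0,0,0],"travel":[0,0,0],"fingers":1}]'
python3 - <<'E'
from h import *
from plant import vision
c=vision.capture("wrist"); g=biggest(masks(c)[0]); P=cloud(c,g); b=P[(P[:,2]>.014)&(P[:,2]<.026)]
print("wrist base",rect(b),"base z",np.median(b[:,2]),"top",np.percentile(P[:,2],99.5))
cv2.imwrite("pics/w5.png",c["pixels"][:,:,::-1])
E
```

```text
t: 9.8
tcp_pos: [0.612, -0.3231, 0.1965]
orientation: [0.0, 0.753, 0.658, 0.0]
contact_force: [-0.8, 0.1, 0.8]
finger_gap: 0.0852
finger_force: 0.0
wrist base (array([ 612.2, -323.5]), array([56. , 84.4]), 'long axis deg', 81.5) base z 0.020227247576014483 top 0.06901925313121827
```

View pics/w5.png

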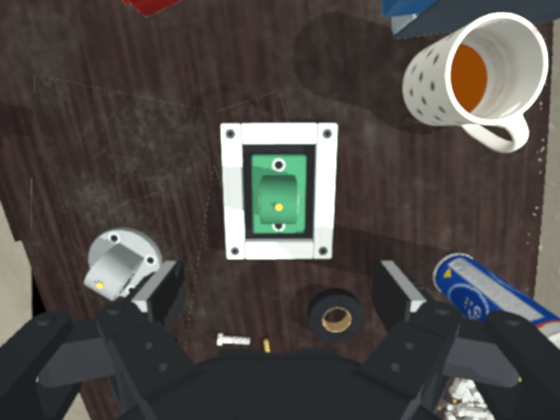

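The block stands centred in the pocket at (279,195), with its base top at 20 mm (floor 8 + base 12) and its top at 68–69 mm. The grey block at (122,262) was left alone.

```bash
python3 -c "
from plant import ticket
print(ticket.close_job())"
```

```text
the job is handed in; nothing more can be done
None
```

The green block is seated flat and upright in the fixture pocket and released, the grey block was not touched, and the job was handed in at about 10 s.

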